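# Set a guitar heel block up for punching and hold its halves together

## Task

Slide the wooden sled along its track until the cross marked on its tail sits right under the fixed punch tip and leave it standing there for a moment. Then take the loose upper half of the heel block by its grip, fit it over the two dowels of the sprung lower half until it sits flush, and push the pair down so that the springs under it are about half squeezed. Finish while still gripping the upper half and pressing, with the cross still under the punch; leave the other things on the bench where they are.

Things in the scene. Friction and masses are not known exactly. Their poses are not given: they have to be found in the camera images.
- sled_knob (a point): Middle (half-way up) of the upright round wooden knob on the sled, to be gripped from above: 26 mm diameter, 52 mm tall, foot on the sled's top 30 mm above the bench, top 82 mm above the bench; this point is 60 mm above the bench. It stands on the sled's centre line, 115 mm to the -y side (sled frame) of the lower half's centre. Its axes are the sled's: y along the track.
- sled_mark (a point): Centre of the dark cross (lines 30 mm long) on the top face of the sled's tail, 30 mm above the bench, on the sled's centre line, 160 mm to the +y side of the lower half's centre and 275 mm from the knob. y axis along the track. The sled is a flat board 86 x 335 x 17 mm guided in a straight track (130 x 490 mm board, rails 28 mm high); all of track, sled and stand may be turned a little about the vertical.
- sled (a joint): Position of the sled along the track in m, 0 to 0.12, growing towards +y of the track (towards the punch stand). Friction about 6 N holds it where it is left.
- punch_tip (a point): Point of the fixed steel punch, 40 mm above the bench, 10 mm above the sled's top and exactly over the line on which the cross travels; the cross can always reach it, a few cm towards +y of its start. The punch (11 mm thick, up to 160 mm above the bench) hangs from a grey arm on a fixed post 120 mm beyond the tip on the far (+x) side of the track; post top 154 mm above the bench.
- lower_top (a point): Centre of the top face of the lower half of the heel block, a wooden block 60 (x) x 104 (y) x 26 mm carried by the sled on springs; z up, y along the track. The face is 71 mm above the bench when unloaded. Two upright wooden dowels 12 mm in diameter and 18 mm tall stand on it at y = -32 and +32 mm, x = 0, their upper 6 mm tapering to 6 mm diameter.
- lower (a joint): How far the lower half is pushed down on its springs, in m, 0 (up) to 0.012 (stop). It begins to move at about 3 N of load and then takes about 1.5 N per mm: about 12 N in all for half way, 21 N at the stop. It springs back up when let go.
- upper_mid (a point): Middle of the loose upper half of the heel block, half-way up (30 mm above its underside, on its vertical centre line). A wooden plate 60 (x) x 104 (y) x 26 mm with two through holes 14 mm in diameter at y = -32 and +32 mm, x = 0 (matching the dowels, either way round), and on its top face a dark wooden grip 22 (x) x 44 (y) x 34 mm whose top is 60 mm above the underside. About 0.2 kg. It starts flat on the bench on the near side of the track, left or right, z up.
- upper: The same loose upper half; its origin is the centre of its underside.
- sander_mid (a point): Middle of a sanding block, cork under wood, 62 x 100 x 32 mm, without holes or grip; bystander, near side of the track, left or right.
- glue_mid (a point): Middle (65 mm up) of an upright white plastic glue bottle, 54 mm diameter, 130 mm tall; bystander at the left.
- hammer: A hammer lying on the bench at the right, bystander, 260 mm long, 26 mm high, handle to its -x, 90 mm wide head at its +x end; origin at the underside of its middle.
Not all that is in view belongs to the job. Several things look just like the upper: the one meant starts farthest from the robot's base.

How it is judged (in metres and radians):
On the way, in this order (a step that is already met when the one before it is completed fails the run):
1. the cross on the sled is brought under the punch tip and stands there, before the upper half is seated (horizontal distance between sled_mark and punch_tip below 0.005 m and velocity of joint sled between -0.01 and 0.01 m/s), for 0.3 s.
2. the upper half sits flush on the lower half, over both dowels (horizontal distance between upper_mid and lower_top below 0.004 m and z of upper_mid in the frame of lower_top below 0.0325 m and angle between the z axis of upper_mid and the z axis of lower_top, either way round below 0.05 rad and angle between the y axis of upper_mid and the y axis of lower_top, either way round below 0.08 rad), for 0.1 s.
At the end, for the whole second after the job is handed in: Cross within 5 mm (horizontally) of the punch tip; upper half over both dowels, centred within 4 mm, flush within 2.5 mm, level within 3 degrees, square within 4.5; fingers hold it (over 3 N), pressing on the lower half with over 5 N, springs squeezed 3 to 10.5 of 12 mm; finishes while holding (all of step 2 and horizontal distance between sled_mark and punch_tip below 0.005 m and value of joint lower between 0.003 and 0.0105 m and contact force between the fingers and upper above 3 N and contact force between upper and lower above 5 N); the arm keeps its last pose, push and grip.
It fails at once if the sanding block is shoved away (distance of sander_mid from where it was at the start of the episode above 0.03 m).
It fails at once if the glue bottle is shoved away or knocked over (distance of glue_mid from where it was at the start of the episode above 0.03 m).
It fails at once if the hammer is shoved away (distance of hammer from where it was at the start of the episode above 0.03 m).
It also fails if it takes over 58 s, if anything falls off the work surface, if the arm or the gripper's body presses on something with over 40 N, if the wrist force passes 120 N, or if a joint passes its speed limit or range.

## Robot

A 6-joint arm with a two-finger parallel gripper is mounted at the origin on the work surface. World frame = base frame: x ahead of the robot, y to its left, z up, the work surface at z = 0. Lengths are in mm, angles in rad, forces in N, time in s.
With the tool pointing down it reaches from about 150 to 775 mm from the base axis. Payload 6.1 kg.
Tool frame: the origin (TCP) lies at the very end of the fingers, on their centre line; the grasp point (between the pads) lies 19 mm behind it; z points along the fingers, x is the direction in which the jaws open and shut, and the axes are right-handed (so a half turn about z gives the same grasp; the last joint's range is limited). The gripper opens to 85 mm and grips with 20 to 120 N. Pads are 22 mm wide; open, the fingers measure 114 mm over their backs; the gripper's body (76 mm by 85 mm) begins 54 mm behind the grasp point. The pads swing forward as they close: fully open they stand 13 mm farther back than shut.
Start: joints at [-1.272, 0.126, -0.04, 1.405, 0, 1.571], TCP at [154.54, -501.723, 231.295] pointing down, gripper open.
Joint ranges: [-2.72, 2.72], [-0.95, 1.95], [-1.27, 1.35], [-1.78, 2.02], [-1.46, 1.47], [-3.14, 3.14]. Speed limits (rad/s): [2.39, 2.39, 3.01, 3.14, 3.14, 3.14].

## Interface

Orientations are given as a rotation vector (axis times angle).
In Python, from cell import bot, read_state, optics, order gives the robot as it stands. Calls block until the motion is done:
- bot.move_to(position, orientation): joint-space move of the TCP to a pose.
- bot.move_l(position, frame=None, rate=150, force_limit=None): straight line of the TCP; frame=None keeps the orientation; rate is the mean speed in mm/s. With force_limit (N) it stops when the force on the tool has changed by that much, and returns True; else False.
- bot.move_j(angles): joint-space move.
- bot.command_gripper(opening, force=None): opening from 0.0 (shut) to 1.0 (fully open); force is the grip in N (None keeps the last); returns when the fingers have stopped.
- bot.pause(seconds).
- bot.ik(position, orientation): joint angles nearest the present ones, or None.
- read_state(): the state.
- optics.get_image(name): name is "scene" or "top"; returns (picture, depth): 384x512x3 uint8, red, green, blue; 384x512 float32, mm along the optical axis (not along the pixel's ray), 0 where there is no reading.
- optics.camera_info(name): a dict with "fx", "fy", "cx", "cy" (pixels), "k1" (the pictures are not rectified: a ray, as slopes to the right and down, at radius r is drawn at 1 + k1 r^2 times it, then the intrinsics apply), "world_from_camera" (4x4, takes a point from camera to world coordinates). Camera axes: x right, y up, looking along -z (the intrinsics and any distortion apply to the point x, -y, -z); pixel columns grow to the right and rows downward; lengths in mm; the calibration is good to about 2 mm. A picture is of the moment at which its call begins. camera_info takes no time and is no camera call.
A pose or a line that the arm cannot do raises bot.IKError and nothing moves.
- order.sign_off(): hands the job in, once; it reports no verdict.
The state is a dict: "time": time; "joints": joint angles; "qd": joint speeds; "tau": joint torques, N m; "tool_pos": TCP position; "ee_rot": TCP orientation; "contact_force": force on the tool from outside, world axes, zero at the start; "ft_torque": the same for the moment, N m; "finger_gap": opening from 0.0 (shut) to 1.0 (fully open).
Only numpy, scipy, OpenCV 4.12 (cv2) and the standard library are available. Lean on these libraries where they do the work, as an engineer would, in place of code of your own. Each camera call takes 0.05 s, during which the arm holds its last target. There are 200 camera calls.

## Working session

There is one attempt and no reset: what is moved stays moved. The work goes in short steps, each a Python script; the robot and the scene stay as the last script left them, time stands still between calls to the robot, and variables do not carry over. Pictures are saved under pics/ and viewed, about 8 in all and at most 12, crops included, and the job is handed in when it is done.

```bash
ls; mkdir -p pics
python3 - <<'E'
from cell import bot, read_state, optics, order
import cv2, numpy as np
np.set_printoptions(precision=4,suppress=True)
for n in("scene","top"):
    p,d=optics.get_image(n); cv2.imwrite(f"pics/{n}0.png",p[:,:,::-1]); np.savez(f"{n}0.npz",p=p,d=d)
    i=optics.camera_info(n); print(n,i)
    print((d>0).mean(), d.max())
print(read_state())
E
```

```text
pics
scene {'fx': 364.8146596416944, 'fy': 364.8146596416944, 'cx': 247.95363366632543, 'cy': 188.77837212783146, 'k1': -0.0251720422963447, 'world_from_camera': array([[   0.5265,   -0.4743,    0.7056, 1338.5221],
       [   0.8501,    0.3034,   -0.4303, -541.8771],
       [  -0.01  ,    0.8264,    0.563 ,  778.0391],
       [   0.    ,    0.    ,    0.    ,    1.    ]])}
0.9958902994791666 3989.3984
top {'fx': 367.8013070496252, 'fy': 367.8013070496252, 'cx': 253.69567566349062, 'cy': 190.57720310873066, 'k1': -0.05916006730529673, 'world_from_camera': array([[  -0.0251,    0.9779,   -0.2075,  286.7715],
       [  -0.9997,   -0.0255,    0.0009,   15.7636],
       [  -0.0044,    0.2075,    0.9782, 1057.9485],
       [   0.    ,    0.    ,    0.    ,    1.    ]])}
0.99603271484375 2057.682
{'time': 0.1, 'joints': array([-1.272 ,  0.1263, -0.0405,  1.4054,  0.    ,  1.5708]), 'qd': array([-0.0003, -0.0016,  0.0012, -0.0003, -0.0003,  0.0013]), 'tau': array([ -0.0018, -43.6902,  35.361 ,   0.0136,   0.0001,   0.    ]), 'tool_pos': array([ 154.44  , -501.3614,  230.5876]), 'ee_rot': array([-2.5266,  1.8655,  0.0019]), 'contact_force': array([-0.2259, -0.141 , -1.0388]), 'ft_torque': array([-0.0196, -0.001 , -0.0402]), 'finger_gap': 0.9991888609493194}
```

View pics/top0.png

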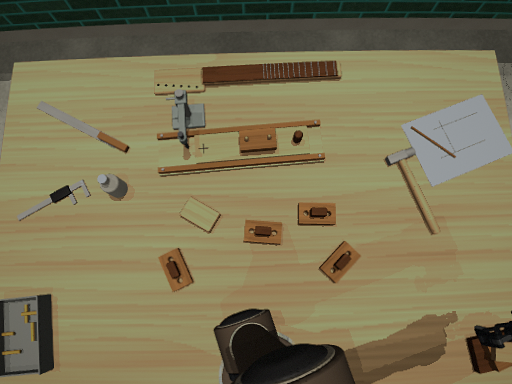

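View pics/scene0.png

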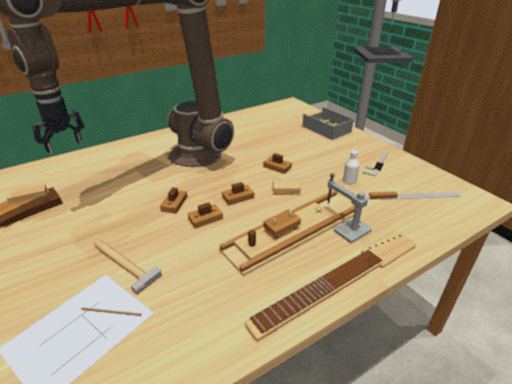

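```bash
cat > h.py <<'E'
import numpy as np, cv2
from cell import bot, read_state, optics, order
np.set_printoptions(precision=2,suppress=True)
def ray(cam,uv):
    i=optics.camera_info(cam); uv=np.atleast_2d(uv).astype(float)
    K=np.array([[i['fx'],0,i['cx']],[0,i['fy'],i['cy']],[0,0,1]])
    s=cv2.undistortPoints(uv[:,None],K,np.array([i['k1'],0,0,0.]))[:,0]
    T=i['world_from_camera']; d=np.c_[s[:,0],-s[:,1],-np.ones(len(s))]@T[:3,:3].T
    return T[:3,3],d
def on_z(cam,uv,z):
    o,d=ray(cam,uv); return o+d*((z-o[2])/d[:,2])[:,None]
def cloud(cam,depth):
    v,u=np.mgrid[:384,:512]; o,d=ray(cam,np.c_[u.ravel(),v.ravel()])
    return (o+d*depth.ravel()[:,None]).reshape(384,512,3)
def tri(uv1,uv2):   # scene, top
    o1,d1=ray("scene",uv1); o2,d2=ray("top",uv2)
    t=np.linalg.lstsq(np.c_[d1[0],-d2[0]],o2-o1,rcond=None)[0]
    a,b=o1+t[0]*d1[0],o2+t[1]*d2[0]; return (a+b)/2,np.linalg.norm(a-b)
def look(cam,name=None):
    p,d=optics.get_image(cam)
    if name: np.savez(name+".npz",p=p,d=d)
    return p,d
def crop(p,x0,y0,x1,y1,s,name):
    cv2.imwrite(f"pics/{name}.png",cv2.resize(p[y0:y1,x0:x1,::-1],None,fx=s,fy=s,interpolation=cv2.INTER_CUBIC))
E
python3 - <<'E'
from h import *
for cam in("top","scene"):
    f=np.load(cam+"0.npz"); p,d=f['p'],f['d']; W=cloud(cam,d)
    roi=(W[...,0]>150)&(W[...,0]<650)&(abs(W[...,1])<420)
    print(cam,"bench z",np.median(W[roi][:,2]), "noise", W[roi&(abs(W[...,2])<8)][:,2].std())
    for lo,hi in((20,33),(54,66),(66,77),(77,95),(33,54)):
        m=(roi&(W[...,2]>lo)&(W[...,2]<hi)).astype(np.uint8)
        n,l,st,c=cv2.connectedComponentsWithStats(m)
        for k in range(1,n):
            if st[k,4]<12: continue
            q=W[l==k]; r=cv2.minAreaRect(q[:,:2].astype(np.float32))
            print(lo,hi,"px",c[k],st[k,4],"mean",q.mean(0),"rect",np.array(r[0]),np.array(r[1]),round(r[2],1))
p=np.load("top0.npz")['p']; crop(p,150,80,350,210,4,"topcrop")
E
```

```text
top bench z 0.8688502426955438 noise 1.9820264283171973
20 33 px [243.39 155.89] 2374 mean [609.61  42.23  28.64] rect [620.05  51.56] [ 75.16 488.53] 3.5
20 33 px [393.98 157.15] 120 mean [ 595.79 -401.28   25.38] rect [ 596.36 -402.07] [30.09 40.29] 12.2
20 33 px [121.7 191.3] 30 mean [513.57 396.86  25.68] rect [512.87 398.48] [10.82 42.39] 48.7
20 33 px [199.15 213.83] 588 mean [441.67 170.51  30.81] rect [442.53 171.77] [100.67  61.97] 58.9
20 33 px [316.94 213.36] 589 mean [ 435.1  -162.76   25.86] rect [ 435.62 -163.47] [104.42  60.14] 88.0
20 33 px [262.47 231.5 ] 624 mean [387.86  -6.81  25.9 ] rect [388.5   -6.63] [104.08  60.42] 84.1
20 33 px [339.69 261.74] 637 mean [ 298.39 -218.16   25.64] rect [ 298.51 -220.49] [ 61.24 104.81] 44.2
20 33 px [175.61 269.35] 628 mean [289.24 236.01  25.74] rect [288.48 237.86] [104.49  61.27] 24.2
54 66 px [257.93 149.55] 29 mean [617.33  -0.19  60.05] rect [617.76  -1.78] [ 3.01 60.09] 2.0
54 66 px [118.1 186.9] 29 mean [518.72 394.72  61.01] rect [519.87 396.11] [14.07 44.91] 69.3
54 66 px [318.56 211.47] 127 mean [ 435.32 -161.69   59
[... 4375 characters left out ...]
 [42.44 21.28] 43.6
33 54 px [349.83 174.02] 63 mean [541.82 396.84  43.82] rect [537.01 397.17] [51.39 22.36] 28.8
33 54 px [284.91 183.09] 23 mean [448.06 161.66  34.26] rect [445.23 163.05] [20.29 51.9 ] 69.3
33 54 px [295.57 181.86] 14 mean [462.38 200.25  33.99] rect [465.32 199.22] [ 9.61 48.62] 66.1
33 54 px [237.11 188.94] 63 mean [397.56 -13.4   43.28] rect [397.34 -12.94] [43.79 16.2 ] 66.2
33 54 px [173.29 195.52] 58 mean [ 313.46 -222.63   44.08] rect [ 310.63 -216.3 ] [23.13 47.04] 14.4
33 54 px [203.75 210.19] 72 mean [ 445.78 -169.28   43.32] rect [ 446.38 -169.01] [46.78 20.82] 65.1
33 54 px [265.46 228.38] 13 mean [637.88 -53.66  50.27] rect [637.31 -54.3 ] [25.07  4.1 ] 0.9
```

View pics/topcrop.png

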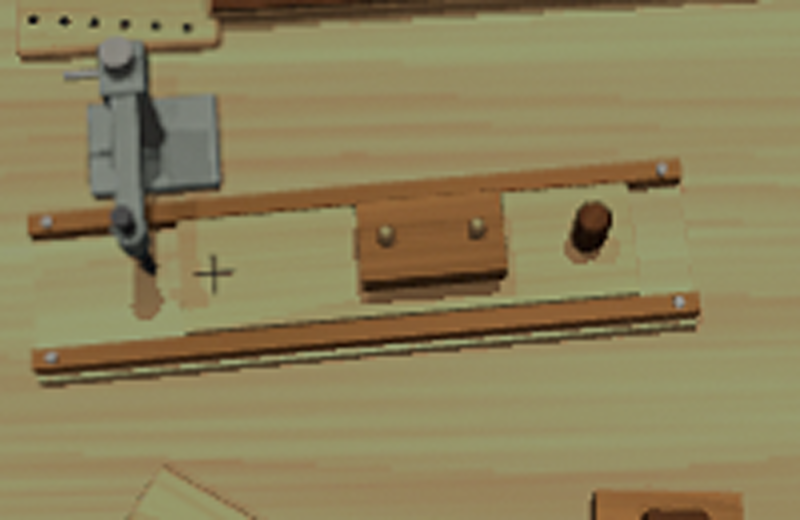

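Four look-alikes in the top view: A (317,214) at 464 mm from the base, B (263,232) at 388, C (341,262) at 370, D (176,270) at 373. A is the farthest, so A is the upper meant. The track is turned about 3.5°, with the cross at about (203.5,148.3) and the punch tip at about (187.5,147.5). Next I confirm A and look at the punch in the scene view, in one composite crop.

Run:
```python
from h import *
T=np.load("top0.npz")['p'];S=np.load("scene0.npz")['p']
a=cv2.resize(S[165:265,220:380],None,fx=5,fy=5,interpolation=cv2.INTER_CUBIC)
cv2.imwrite("pics/scrop.png",a[:,:,::-1])
b=cv2.resize(T[190:240,285:350],None,fx=6,fy=6,interpolation=cv2.INTER_CUBIC)
c=cv2.resize(S[190:230,180:232],(390,300),interpolation=cv2.INTER_CUBIC)
cv2.imwrite("pics/A.png",np.hstack([b,c])[:,:,::-1])
o=np.array([150,80])
s=np.array([[47,221],[661,169],[52,357],[680,301]])/4+o-.375
w=on_z("top",s,28);print(w)
for i in(0,2):
    d=w[i]-w[i+1];print(np.degrees(np.arctan2(-d[0],d[1])),np.linalg.norm(d))
print("cross",on_z("top",np.array([214,273])/4+o-.375,30),"tip",on_z("top",np.array([151,271])/4+o-.375,40))
```

```text
[[ 681.87  285.31   28.  ]
 [ 710.42 -173.31   28.  ]
 [ 576.78  278.46   28.  ]
 [ 607.05 -180.82   28.  ]]
3.5618933399250596 459.504289371565
3.7704342412936263 460.2699081168801
cross [[636.86 160.08  30.  ]] tip [[636.31 204.68  40.  ]]
```

View pics/scrop.png

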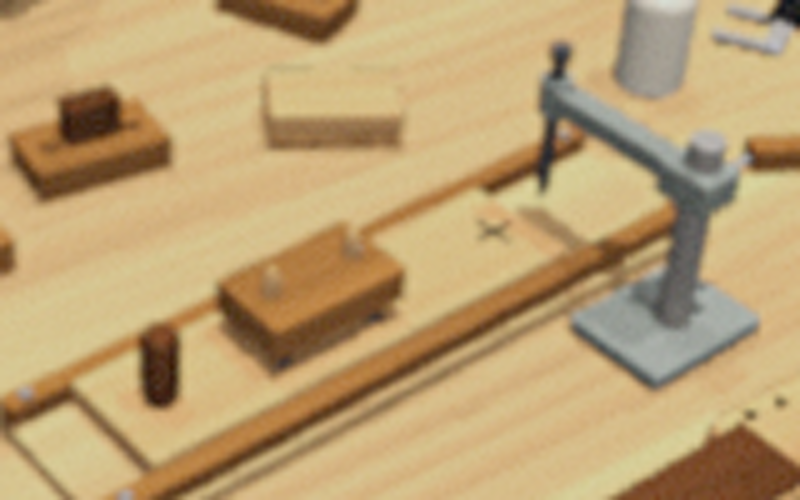

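View pics/A.png

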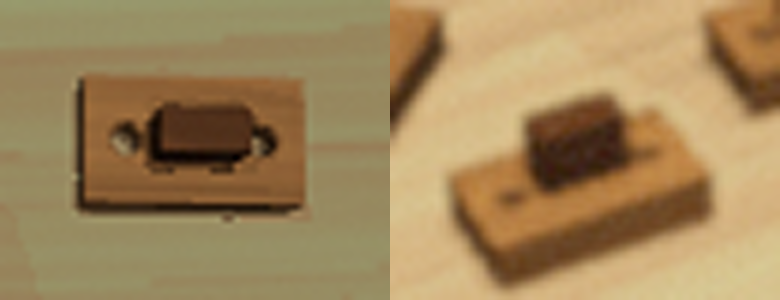

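The crop confirms A: a plate with two holes and a dark grip, seen at top (317,214) and scene (204,210). In the scene view the punch tip is at about (328.6,203) and the cross at about (318.6,211). Moving now.

```bash
cat >> h.py <<'E'
from scipy.spatial.transform import Rotation as Ro
A=np.radians(3.67); YT=np.array([-np.sin(A),np.cos(A),0]); XT=np.array([np.cos(A),np.sin(A),0])
def down(ang):  # jaw axis at angle ang (rad) from world x
    x=np.array([np.cos(ang),np.sin(ang),0]); z=np.array([0,0,-1.]); return Ro.from_matrix(np.c_[x,np.cross(z,x),z]).as_rotvec()
def st(): 
    s=read_state(); print("t",round(s['time'],2),"pos",s['tool_pos'],"F",s['contact_force'],"gap",round(s['finger_gap'],3)); return s
E
python3 - <<'E'
from h import *
o=np.array([220,165])
for n,uv,z in(("cross",(493,230),30),("tip",(543,190),40),("d1",(272,265),89),("d2",(354,230),89),("knobtop",(160,332),82)):
    print(n,on_z("scene",np.array(uv)/5+o-.4,z))
r=down(A+np.pi/2); r2=down(A-np.pi/2)
q1=bot.ik([655,-115,190],r);q2=bot.ik([655,-115,190],r2);print(q1,q2)
k=np.array([655.,-115,0]); 
c=r if q2 is None or (q1 is not None and abs(q1[5])<abs(q2[5])) else r2
bot.command_gripper(0.7,30)
bot.move_to(list(k+[0,0,190]),c); st()
bot.move_l(list(k+[0,0,43]),rate=120,force_limit=15); st()
bot.command_gripper(0.0,30); st()
E
```

```text
cross [[637.54 159.48  30.  ]]
tip [[631.23 207.98  40.  ]]
d1 [[647.8  -30.21  89.  ]]
d2 [[646.83  32.12  89.  ]]
knobtop [[ 656.55 -115.31   82.  ]]
[-0.17  0.4   0.23  1.4   0.   -0.24] [-0.17  0.4   0.23  1.4   0.    2.9 ]
t 2.75 pos [ 654.77 -115.86  190.18] F [ 0.15  0.23 -0.3 ] gap 0.701
t 4.12 pos [ 655.61 -115.12   43.97] F [0.41 1.08 0.08] gap 0.7
t 4.53 pos [ 655.35 -115.18   43.73] F [-0.31 -1.04  4.16] gap 0.294
```

Run:
```python
from h import *
p=read_state()['tool_pos']
bot.move_l(list(p+46.5*YT),rate=60); bot.pause(.2); st()
T,_=look("top","top1");S,_=look("scene","scene1")
a=cv2.resize(T[120:170,160:225],None,fx=8,fy=8,interpolation=cv2.INTER_CUBIC)
b=cv2.resize(S[185:230,300:352],None,fx=8,fy=8,interpolation=cv2.INTER_CUBIC)
v=np.zeros((400,940,3),np.uint8);v[:400,:520]=a;v[:360,524:]=b
v=v[:,:]; cv2.imwrite("pics/m1.png",cv2.resize(v[:,:,::-1],(800,340)))
cv2.imwrite("pics/m1b.png",np.vstack([a[:300],cv2.copyMakeBorder(b,0,0,0,104,0)[:300]])[:,:,::-1])
```

```text
t 5.65 pos [652.4  -69.35  43.74] F [-0.56 -5.37  1.11] gap 0.295
```

View pics/m1b.png

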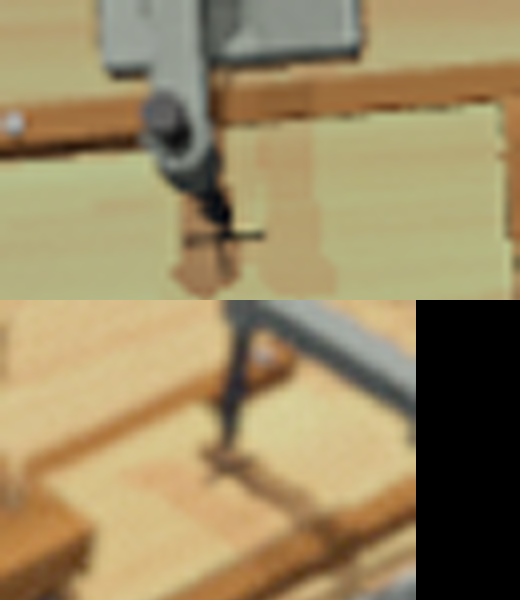

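Run:
```python
from h import *
t=np.array([637.2,159.8,0])+45.8*YT
def proj(cam,P):
    i=optics.camera_info(cam);T=i['world_from_camera'];q=(np.array(P)-T[:3,3])@T[:3,:3]
    x,y=q[0]/-q[2],-q[1]/-q[2];f=1+i['k1']*(x*x+y*y);return np.array([i['fx']*x*f+i['cx'],i['fy']*y*f+i['cy']])
for cam,o in(("top",(160,120)),("scene",(300,185))):
    for n,P in(("cross",t+[0,0,30]),("tip above",t+[0,0,40]),("tip +4y",t+[0,0,40]+4*YT)):
        print(cam,n,(proj(cam,P)-o+.5)*8)
```

```text
top cross [225.58 237.12]
top tip above [220.67 228.41]
top tip +4y [209.73 229.39]
scene cross [227.39 169.16]
scene tip above [230.07 150.26]
scene tip +4y [236.76 146.94]
```

Both views put the tip about 2 mm to the −y side of the cross, a slight overshoot. I back off 1.7 mm, let it stand, release, and grip the upper.

Run:
```python
from h import *
p=read_state()['tool_pos']
bot.move_l(list(p-1.7*YT),rate=20); s=st()
tgt=s['tool_pos']
bot.pause(.5); s=st()
bot.command_gripper(0.7,30); st()
p=read_state()['tool_pos']; bot.move_l([p[0],p[1],190],rate=200)
look("top","top2");look("scene","scene2")
a=np.array([436.8,-163.8,0]); r=down(np.radians(-2))
print(bot.ik(list(a+[0,0,150]),r))
bot.command_gripper(0.65,40)
bot.move_to(list(a+[0,0,140]),r); st()
bot.move_l(list(a+[0,0,33]),rate=120,force_limit=12); st()
bot.command_gripper(0.0,40); st()
p=read_state()['tool_pos']; bot.move_l([p[0],p[1],160],rate=120); st()
T,_=look("top","top3");S,_=look("scene","scene3")
a=cv2.resize(T[120:170,160:225],None,fx=6,fy=6,interpolation=cv2.INTER_CUBIC)
b=cv2.resize(S[185:230,300:352],None,fx=6,fy=6,interpolation=cv2.INTER_CUBIC)
v=np.zeros((570,780,3),np.uint8);v[:300,:390]=a;v[300:570,:312]=b
v[:300,392:780]=cv2.resize(T[170:250,280:380],(388,300));v[300:570,392:780]=cv2.resize(S[140:230,150:270],(388,270))
cv2.imwrite("pics/m3.png",v[:,:,::-1])
```

```text
t 6.02 pos [652.44 -69.73  43.71] F [-0.82  4.63  2.79] gap 0.293
t 6.52 pos [652.42 -69.73  43.74] F [-0.35  5.11  2.79] gap 0.295
t 6.94 pos [652.41 -71.27  43.54] F [-0.19 -0.14 -1.06] gap 0.701
[-0.36  0.03 -0.32  1.22 -0.    1.25]
t 9.43 pos [ 437.4  -163.86  140.33] F [ 0.15 -0.18  0.64] gap 0.653
t 10.47 pos [ 437.37 -163.97   33.62] F [-0.05  0.42 -0.14] gap 0.649
t 10.88 pos [ 437.21 -164.02   33.69] F [-0.9   0.39  4.47] gap 0.25
t 12.08 pos [ 436.72 -163.82  159.11] F [ 0.41 -0.37 -2.41] gap 0.253
```

View pics/m3.png

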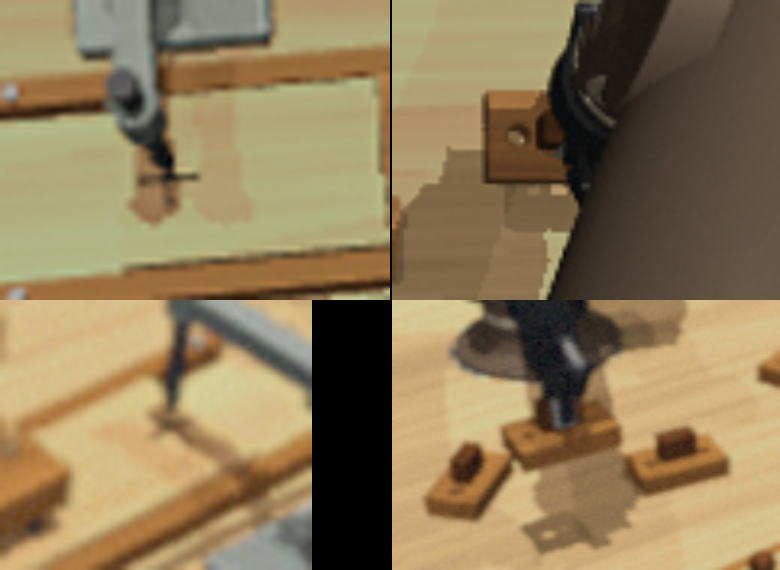

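The cross sits at the tip in both views: top (188,149.7), scene (327,205). The upper hangs level and square in the jaws. Going above the dowels to compare the two halves in the same images.

Run:
```python
from h import *
L=np.array([644.8,45.3,0])
p=read_state()['tool_pos']
r=down(A)
bot.move_l([*(p[:2]),200],rate=200)
bot.move_to(list(L+[0,0,200]),r); bot.move_l(list(L+[0,0,134]),rate=120); bot.pause(.2); s=st()
print(Ro.from_rotvec(s['ee_rot']).as_matrix())
for cam in("top","scene"):
    p,d=look(cam,cam+"4"); W=cloud(cam,d)
    roi=(W[...,0]>560)&(W[...,0]<720)&(W[...,1]>-40)&(W[...,1]<130)
    for lo,hi in((66,75),(76,92),(120,131),(150,165)):
        m=(roi&(W[...,2]>lo)&(W[...,2]<hi)).astype(np.uint8)
        n,l,stt,c=cv2.connectedComponentsWithStats(m)
        for k in range(1,n):
            if stt[k,4]<8: continue
            q=W[l==k]; rr=cv2.minAreaRect(q[:,:2].astype(np.float32))
            print(cam,lo,hi,"px",c[k],stt[k,4],"mean",q.mean(0),"rect",np.array(rr[0]),np.array(rr[1]),round(rr[2],1))
T=np.load("top4.npz")['p'];S=np.load("scene4.npz")['p']
v=np.hstack([cv2.resize(T[90:180,200:300],(400,360),interpolation=2),cv2.resize(S[150:240,250:350],(400,360),interpolation=2)])
cv2.imwrite("pics/m4.png",v[:,:,::-1])
# lower before occlusion
for cam in("top2","scene2"):
    f=np.load(cam+".npz");W=cloud(cam[:-1],f['d']);m=(W[...,0]>560)&(W[...,0]<720)&(W[...,1]>-40)&(W[...,1]<130)&(W[...,2]>66)&(W[...,2]<76)
    rr=cv2.minAreaRect(W[m][:,:2].astype(np.float32));print(cam,rr)
```

```text
t 14.57 pos [645.39  45.29 135.17] F [ 0.08  0.54 -2.53] gap 0.25
[[ 1.    0.06  0.  ]
 [ 0.06 -1.    0.  ]
 [ 0.   -0.   -1.  ]]
scene 66 75 px [292.44 216.93] 275 mean [657.07  33.74  70.49] rect [646.91  42.3 ] [ 60.31 104.72] 2.7
scene 120 131 px [293.52 201.94] 334 mean [655.19  35.16 126.29] rect [646.33  44.  ] [ 63.96 105.19] 1.7
scene 150 165 px [293.64 192.38] 94 mean [651.25  35.88 158.59] rect [647.64  36.85] [49.15 31.67] 2.8
top2 ((643.849365234375, 46.617069244384766), (61.64662170410156, 103.99288940429688), 3.914801597595215)
scene2 ((645.28369140625, 42.88191223144531), (64.55191040039062, 104.86643981933594), 4.858595371246338)
```

View pics/m4.png

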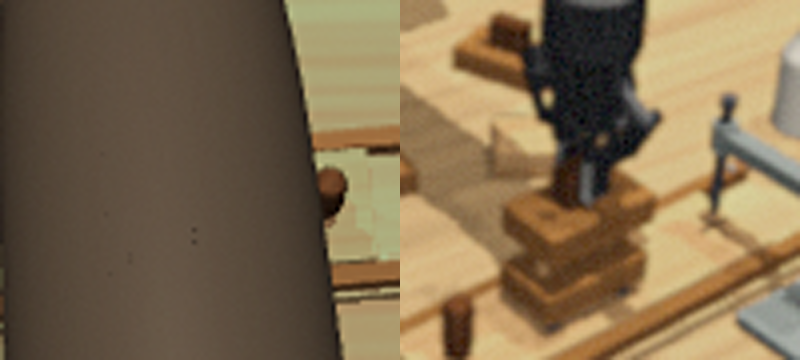

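The scene view shows the upper about 1–1.5 mm too far to +y of the lower. I correct that and descend under force guard.

Run:
```python
from h import *
s=read_state()['tool_pos']; T=np.array([645.1,44.3,0])
bot.move_l(list(T+[0,0,126]),rate=60); bot.pause(.1); st()
for z in (122,118,114,110,106):
    h=bot.move_l(list(T+[0,0,z]),rate=25,force_limit=8); st()
    if h: print("hit at",z); break
```

```text
t 15.05 pos [644.97  44.32 125.74] F [-0.38  0.6  -1.93] gap 0.248
t 15.36 pos [644.95  44.33 121.72] F [-0.43 -0.62 -2.9 ] gap 0.252
t 15.67 pos [644.92  44.31 117.72] F [ 0.24 -0.39 -2.31] gap 0.253
t 15.97 pos [644.89  44.26 113.7 ] F [-0.18  0.33 -2.39] gap 0.25
t 16.28 pos [644.94  44.31 109.7 ] F [ 0.55  0.61 -1.46] gap 0.251
t 16.59 pos [644.95  44.27 105.73] F [ 0.65 -0.64 -3.  ] gap 0.249
```

Run:
```python
from h import *
T=np.array([645.1,44.3,0])
bot.command_gripper(0.0,70)
z=105
while z>92:
    z-=1; bot.move_l(list(T+[0,0,z]),rate=20); s=st()
    if s['contact_force'][2]>8.5: break
bot.pause(.3); st()
for cam in("top","scene"): look(cam,cam+"5")
t=np.load("top5.npz")['p'];S=np.load("scene5.npz")['p']; d=np.load("scene5.npz")['d']; W=cloud("scene",d)
roi=(W[...,0]>560)&(W[...,0]<720)&(W[...,1]>-40)&(W[...,1]<130)&(W[...,2]>80)&(W[...,2]<99)
print(np.median(W[roi][:,2]))
v=np.vstack([cv2.resize(S[170:245,255:355],(800,600),interpolation=2)])
cv2.imwrite("pics/m5.png",v[:,:,::-1])
```

```text
t 17.06 pos [645.45  44.3  104.56] F [-0.36 -0.19  1.73] gap 0.244
t 17.31 pos [645.43  44.34 103.51] F [ 0.36 -0.71  2.87] gap 0.245
t 17.56 pos [645.41  44.3  102.39] F [-0.39  0.26  3.69] gap 0.242
t 17.81 pos [645.45  44.36 101.52] F [-0.05  0.73  5.42] gap 0.245
t 18.06 pos [645.43  44.33 100.72] F [ 0.11 -0.38  6.24] gap 0.243
t 18.31 pos [645.43  44.35  99.96] F [-0.72  0.2   8.19] gap 0.243
t 18.56 pos [645.44  44.32  99.17] F [-0.93 -0.4   9.64] gap 0.243
t 18.86 pos [645.46  44.33  99.19] F [-1.77 -0.26  9.  ] gap 0.241
90.87141087266662
```

View pics/m5.png

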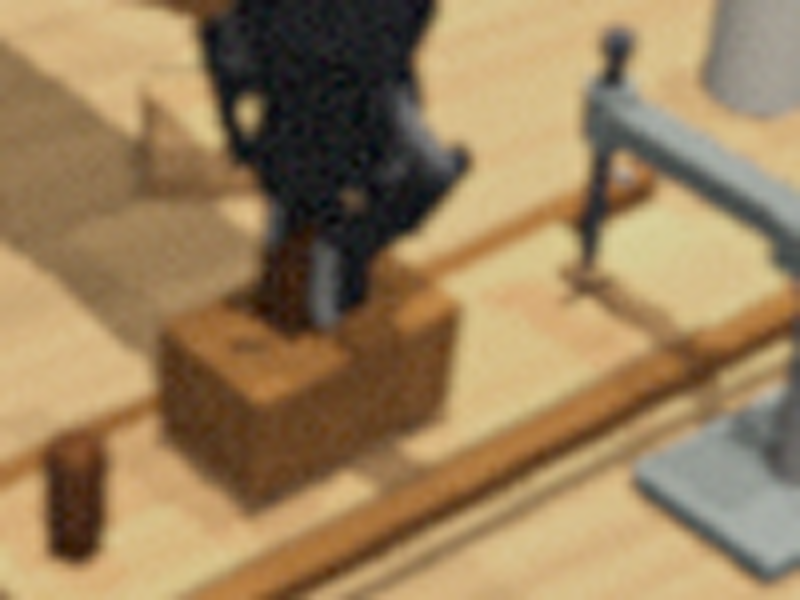

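The halves are flush: plate top at z = 90.9, about 6 mm of squeeze. The load is about 11.5 N. The tip at (587,265) and cross at (582,283) differ only by the offset expected from the 10 mm height gap. Handing in.

Run:
```python
from h import *
print(order.sign_off()); st()
```

```text
the job is handed in; nothing more can be done
None
the job is handed in; nothing more can be done
```

The job is handed in at about 19 s of the 58 s allowed, with the arm still gripping and pressing; no verdict was reported.

I gripped the sled by its knob and slid it about 45 mm, until the cross was under the punch. I let it stand for 0.5 s before releasing it. I then gripped the farthest of the four look-alikes, 464 mm from the base, by its grip. It went over the dowels with no measurable side force, and I pressed the pair down.

**Last checks:**
- **Squeeze:** plate top at 90.9 mm, so the springs are squeezed about 6 of 12 mm.
- **Load:** about 11.5 N on the lower half, allowing for the upper half's weight.
- **Fit:** the two halves look flush and square in the scene view.
- **Cross:** about 1 mm from the punch tip in the last scene view.

**Disagreements:**
- **Cameras:** the two views differed by 2–4 mm in absolute positions, so I averaged them. Gripping the knob agreed with that average.
- **Cross correction:** one reading suggested a 2 mm overshoot. The 1.7 mm back-off I commanded moved the sled only about 0.4 mm because of friction and give in the arm. A later comparison put the remaining error at about 1 mm, so I left it.
- **Hidden view:** the arm blocked the top camera's view of the heel block during the fit, so the fit checks rest on the scene camera and the force readings.

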